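# Turn a sealing disc blue side up with the spatula

## Robot

A 7-joint arm with a two-finger parallel gripper is mounted at the origin on the work surface. World frame = base frame: x ahead of the robot, y to its left, z up, the work surface at z = 0. Lengths are in m, angles in rad, forces in N, time in s.
With the tool pointing down it reaches from about 0.425 to 0.925 m from the base axis. Payload 6.8 kg.
Tool frame: the origin (TCP) lies on the centre line of the jaws, within the pads' length; the fingertips stand 14 mm ahead of it and the grasp point (between the pads) lies 5 mm behind it; z points along the fingers, y is the line along which they close (so a half turn about z gives the same grasp; the last joint's range is limited). The gripper opens to 85 mm and grips with 20 to 120 N. Pads are 22 mm wide; open, the fingers measure 114 mm over their backs; the gripper's body (76 mm by 85 mm) begins 54 mm behind the grasp point. The pads swing forward as they close: fully open they stand 13 mm farther back than shut.
Start: joints at [-1.23, 0.477, 0.022, 1.555, -0.011, 1.109, -0.083], TCP at [0.293, 0.608, 0.245] pointing down, gripper open.
Joint ranges: [-2.96, 2.96], [-0.34, 2.1], [-1.41, 1.46], [0.24, 2.44], [-1.37, 4.51], [0.17, 1.92], [-2.96, 2.96]. Speed limits (rad/s): [2.39, 2.39, 3.14, 3.14, 3.14, 3.14, 3.14].

## Interface

Orientations are given as a unit quaternion [w, x, y, z].
In Python, from station import bot gives the robot as it stands. The module is installed in compiled form; this text tells all that it offers.
- The arm moves only by the tool drive_tool, never from a script. Its argument "commands" is a list of rows, each an object with "hand": the opening, from 0 (shut) to 1 (fully open); "translation": the shift along the world's x, y, z in mm, a list of three; "angular": the turn, a rotation vector about the world's x, y, z in rad, a list of three. In form: [{"hand": hand, "translation": [tx, ty, tz], "angular": [ax, ay, az]}, ...]. A call has 1 to 12 rows; each row is the pose to reach, as a shift and turn from the pose commanded when the call began; what a row does not reach only later rows make up. A row lasts 1/8 s, in which the tool goes at most 62.5 mm and 10.7 degrees, less where a joint would pass 70% of its speed; a pose out of reach is approached as far as the arm can. A call with a gripper value outside its range is refused whole. The fingers move at their own pace and stop on an object; "force" is the grip in N (left out, the last holds). Time passes only in rows, so rows that repeat a pose let the fingers close. It gives the time, the measured TCP pose, the force, the opening and the grip force at its end, in the units of the state.
- bot.get_obs(): the state, without advancing time (a new reading comes with each control period).
- bot.read_camera(name): name is "scene" or "top" or "wrist"; returns the picture (384x512x3 uint8, red, green, blue); there is no depth.
- bot.camera_model(name): a dict with "fx", "fy", "cx", "cy" (pixels), "view" (4x4, takes a point from world to camera coordinates). Camera axes: x right, y up, looking along -z (the intrinsics and any distortion apply to the point x, -y, -z); pixel columns grow to the right and rows downward; lengths in m; the calibration is good to about 2 mm. The wrist camera is an equidistant fisheye: a pixel r from the principal point sees the ray r / f radians off the axis. A picture is of the moment at which its call begins: read the wrist's pose just before it. camera_model takes no time and is no camera call; for the wrist camera it gives the pose at the moment of the call.
- bot.hand_in(): hands the job in; it is judged then, once.
Trained networks look in the newest picture that a camera, given by its name, has taken for a name from the list of things; names that differ only in an ending like _2 or _b are one class to them, and where a whole thing is asked for, a point or a joint stands for the part that bears it (a point fixed in the world has none). Each returns a list of dicts, best first, with "score" (0 to 1); they miss things now and then, are a little off and sometimes report something else, mostly with a low value. They report only what shows in the picture. A call takes as long as a camera call. They do not tell look-alikes from the thing itself.
- bot.find_in(camera, query): "position" ([column, row] in pixels, amid what is visible of it).
- bot.outline_of(camera, query): "pixels" (384x512 bool, what is visible of it) and "position" ([column, row] in pixels, amid what is visible of it).
The state is a dict: "t": time; "q": joint angles; "joint_vel": joint speeds; "joint_torque": joint torques, N m; "eef_pos": TCP position; "tool_rot": TCP orientation; "contact_force": force on the tool from outside, world axes, zero at the start; "torque": the same for the moment, N m; "gripper_width": opening from 0.0 (shut) to 1.0 (fully open); "grasp_force": force on a finger pad.
Only numpy, scipy, OpenCV 4.12 (cv2) and the standard library are available. Lean on these libraries where they do the work, as an engineer would, in place of code of your own. Each camera call takes 0.05 s, during which the arm holds its last target. There are 200 camera calls.

## Task

Two sealing discs lie on the lower deck of the step board, but one has its black back up. Pick up the orange-handled spatula, lift that disc by its overhanging edge with the blade and tip it over the step, so that it ends flat on the raised cork deck with its pale blue face up; the gripper must not touch the disc. Leave the other disc as it is, and lay the spatula back flat on the bench.

Things in the scene. Friction and masses are not known exactly. Their poses are not given: they have to be found in the camera images.
- disc_black_up: disc to turn over: 80 mm diameter, 10 mm thick, about 80 g, one face black, one pale blue; now black up. Origin at its centre, mid thickness; z axis out of the black face. It lies on the board's lower deck, far edge 1 to 5 mm short of the step, near edge overhanging the board's front by 27 to 31 mm with free air below.
- disc_blue_up: the other disc, of the same size and also overhanging, already pale blue face up: leave it. Origin at its centre; z axis out of its pale blue face.
- spatula: lies flat on the bench. Orange handle bar 90 mm long (x), 24 wide (y), 32 high; then a flat steel neck 16 wide and a flat blade 40 wide, 55 long, both 3 thick, flush with the handle's underside. 120 g. Origin on the underside below the handle's middle: grip there (centre of mass 14 mm nearer the blade). x axis to the blade, whose front edge is at x = 130 mm; z up.
- board: plywood, fixed; x axis away from the robot, 188 mm deep, 340 wide (y). Origin: centre of its underside, on the bench. Lower wood deck 40 high, x = -94 to -40 mm; step up; cork deck 45 high, x = -40 to 84; rim 60 high, x = 84 to 94. A disc whose near edge is lifted pivots on its far edge at the step; pushed past upright it falls onto the cork.
Mind the look-alikes: they are no part of the job. What is shaped like the disc_blue_up but yellow is not meant.

How it is judged:
By the outcome, as a careful person would: the job done as asked, in the order asked, and still so for the second after the job is handed in, with the robot touching nothing.
It also fails if it takes over 58 s, if anything falls off the work surface, if the arm or the gripper's body presses on something with over 40 N, if the wrist force passes 120 N, or if a joint passes its speed limit or range.

## Working session

There is one attempt and no reset: what is moved stays moved. The work goes in short steps, Python scripts to look and compute and a tool call to move; the robot and the scene stay as the last step left them, time stands still between calls to the robot, and variables do not carry over. Pictures are saved under pics/ and viewed, at most 10 in all, crops included, and the job is handed in when it is done.

Besides the shell and the picture viewer there is one more tool, called after "Call:" as a command line: name --argument value ..., lists and objects as JSON in quotes. drive_tool: Moves the arm, as the interface text tells. Its arguments: {"type":"object","properties":{"commands":{"type":"array","items":{"type":"object","properties":{"hand":{"type":"number"},"translation":{"type":"array","items":{"type":"number"}},"angular":{"type":"array","items":{"type":"number"}}}}},"force":{"type":"number"}},"required":["commands"]}

```bash
mkdir -p pics
cat > h.py <<'E'
import numpy as np, cv2
from station import bot
def px2ray(cam,uv,m=None):
    m=m or bot.camera_model(cam); V=np.array(m["view"]); R=V[:3,:3]; o=-R.T@V[:3,3]
    x=(uv[0]-m["cx"])/m["fx"]; y=(uv[1]-m["cy"])/m["fy"]
    if cam=="wrist":
        r=np.hypot(x,y); s=np.sin(r)/r if r>1e-9 else 1; d=np.array([x*s,y*s,np.cos(r)])
    else: d=np.array([x,y,1.])
    d=R.T@(d*[1,-1,-1]); return o,d/np.linalg.norm(d)
def onz(cam,uv,z,m=None):
    o,d=px2ray(cam,uv,m); return o+d*(z-o[2])/d[2]
def tri(rays):
    A=0;b=0
    for o,d in rays:
        P=np.eye(3)-np.outer(d,d); A=A+P; b=b+P@o
    return np.linalg.solve(A,b)
E
python3 - <<'E'
from h import *
ims={}
for c in ("scene","top"):
    im=bot.read_camera(c); cv2.imwrite(f"pics/{c}0.png",im[:,:,::-1])
    for q in ("spatula","disc_black_up","disc_blue_up","board"):
        for r in bot.find_in(c,q)[:4]: print(c,q,np.round(r["position"]),round(r["score"],2),np.round(onz(c,r["position"],{"spatula":.015,"board":.04}.get(q,.05)),3))
    m=bot.camera_model(c); print({k:m[k] for k in m if k!="view"},np.round(px2ray(c,(256,192))[0],2))
print(bot.get_obs())
E
```

```text
scene spatula [389. 228.] 0.79 [0.527 0.343 0.015]
scene disc_black_up [285. 205.] 0.81 [0.587 0.076 0.05 ]
scene disc_blue_up [228. 182.] 0.71 [ 0.578 -0.091  0.05 ]
scene disc_blue_up [219. 150.] 0.66 [ 0.491 -0.162  0.05 ]
scene board [239. 228.] 0.86 [ 0.688 -0.008  0.04 ]
{'fx': 348.93876414751065, 'fy': 348.93876414751065, 'cx': 255.13975860909144, 'cy': 187.02968455754407} [1.02 0.19 0.84]
top spatula [136. 215.] 0.92 [0.508 0.337 0.015]
top disc_black_up [237. 190.] 0.83 [0.571 0.061 0.05 ]
top disc_blue_up [273. 223.] 0.83 [ 0.48  -0.033  0.05 ]
top disc_blue_up [296. 189.] 0.72 [ 0.57  -0.095  0.05 ]
top disc_blue_up [328. 231.] 0.67 [ 0.457 -0.178  0.05 ]
top board [272. 152.] 0.66 [ 0.672 -0.033  0.04 ]
{'fx': 432.6324587864055, 'fy': 432.6324587864055, 'cx': 261.41896163863873, 'cy': 190.05297217936453} [0.48 0.01 1.19]
{'t': 0.5, 'q': array([-1.23012929,  0.47705055,  0.02242372,  1.55546147, -0.01150918,
        1.10931352, -0.08309427]), 'joint_vel': array([ 0.00128465, -0.00115896, -0.00041863, -0.00181706, -0.00126695,
        0.00044542, -0.00101037]), 'joint_torque': array([-5.60833687e-04, -5.95809889e+01,  1.60490010e+00, -2.81290001e+01,
        1.24503829e-02,  2.59225810e-03, -1.43740328e-05]), 'eef_pos': array([0.292851  , 0.6081398 , 0.24524844]), 'tool_rot': array([-1.18972334e-05,  2.22525444e-01,  9.74926881e-01, -5.08151098e-05]), 'contact_force': array([0.22488445, 0.76888765, 0.59224312]), 'torque': array([ 0.04221665,  0.02043688, -0.006534  ]), 'grasp_force': 0.0, 'gripper_width': 1.0002680370458714}
```

```bash
python3 -c "
import cv2
a=cv2.imread('pics/top0.png');b=cv2.imread('pics/scene0.png')
cv2.imwrite('pics/t1.png',cv2.resize(a[80:290,80:380],(800,560),interpolation=cv2.INTER_CUBIC))
cv2.imwrite('pics/s1.png',cv2.resize(b,(768,576)))"
```

```text
(no output)
```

View pics/t1.png

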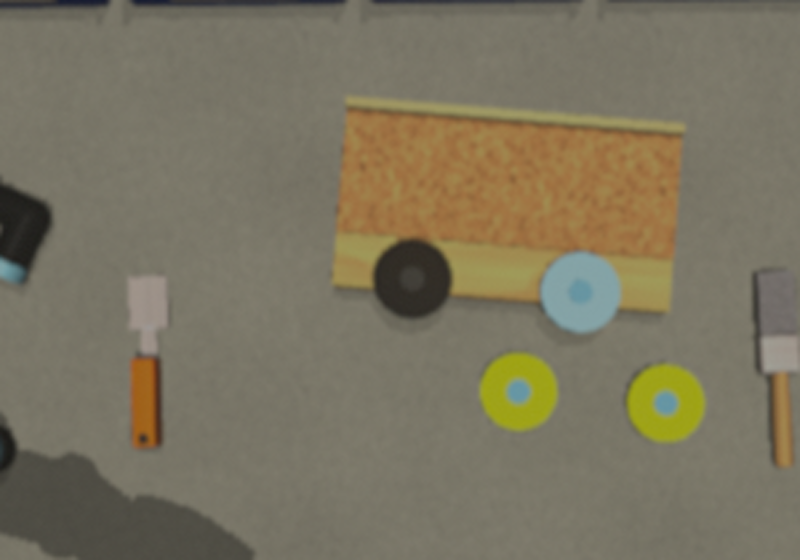

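View pics/s1.png

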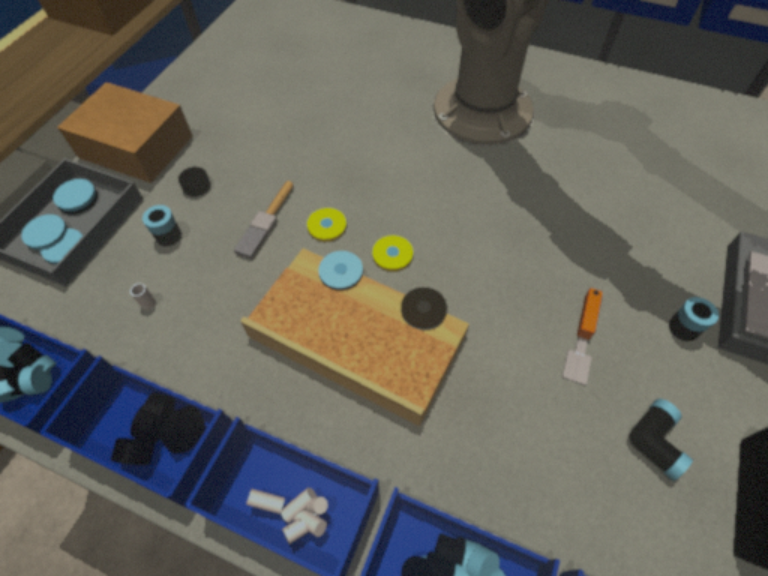

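Top view (crop is ×2.667, offset 80,80):

| Thing | Crop px | Original px |
|---|---|---|
| Orange spatula handle | (145,402) | (134,231) |
| Wooden-handled brush (look-alike) | (780,370) | about (372,219) |
| Black disc | (412,278) | (234,184) |
| Pale blue disc | (580,292) | (297,190) |
| Yellow discs (look-alikes) | (518,391), (666,403) | (274,227), (330,231) |

My choices are the orange spatula and the black disc. Next I'll measure them.

```bash
cat >> h.py <<'E'
def orange(im):
    hsv=cv2.cvtColor(im,cv2.COLOR_RGB2HSV); return (cv2.inRange(hsv,(5,190,110),(17,255,255))>0)
def big(mask):
    n,l,s,c=cv2.connectedComponentsWithStats(mask.astype(np.uint8)); i=1+np.argmax(s[1:,4]); return l==i
def rect(mask): 
    c=max(cv2.findContours(mask.astype(np.uint8),0,1)[0],key=cv2.contourArea); return cv2.minAreaRect(c)
E
python3 - <<'E'
from h import *
C={};D={}
for c in ("scene","top"):
    im=cv2.imread(f"pics/{c}0.png")[:,:,::-1]; im=np.ascontiguousarray(im)
    bot.read_camera(c)
    o=bot.outline_of(c,"spatula")[0]; m=o["pixels"]
    om=orange(im)&cv2.dilate(m.astype(np.uint8),np.ones((5,5))).astype(bool)
    r=rect(big(om)); print(c,"handle",r); bl=m&~om
    print("blade mask",rect(big(bl)))
    C[c]=r[0]
    o=bot.outline_of(c,"disc_black_up")[0]; r=rect(o["pixels"]); print("disc",r,o["score"]); D[c]=r[0]
    for k,z in (("h",.03),):print(onz(c,C[c],z))
    for b in cv2.boxPoints(rect(big(m))): print(np.round(onz(c,b,.01),3))
    bm=bot.outline_of(c,"board")[0]["pixels"]
    cnt=max(cv2.findContours(bm.astype(np.uint8),0,1)[0],key=cv2.contourArea)
    ap=cv2.approxPolyDP(cnt,4,True)[:,0]; print("board",[(tuple(a),np.round(onz(c,a,.04),3).tolist()) for a in ap])
print("handle tri",tri([px2ray(c,C[c]) for c in C]),"disc tri",tri([px2ray(c,D[c]) for c in D]))
for c in D: print(c, onz(c,D[c],.05))
E
```

```text
scene handle ((393.7115783691406, 206.94232177734375), (8.825225830078125, 27.848487854003906), 11.309932708740234)
blade mask ((388.9999694824219, 224.99998474121094), (17.13750648498535, 61.82518768310547), 12.52880859375)
disc ((282.5, 205.5), (27.0, 29.0), 90.0) 0.59
[0.47014844 0.33955244 0.03      ]
[0.608 0.324 0.01 ]
[0.412 0.318 0.01 ]
[0.406 0.363 0.01 ]
[0.602 0.364 0.01 ]
board [((np.int32(201), np.int32(167)), [0.557, -0.186, 0.04]), ((np.int32(161), np.int32(214)), [0.73, -0.212, 0.04]), ((np.int32(165), np.int32(223)), [0.748, -0.189, 0.04]), ((np.int32(281), np.int32(283)), [0.778, 0.138, 0.04]), ((np.int32(311), np.int32(217)), [0.588, 0.149, 0.04]), ((np.int32(299), np.int32(210)), [0.581, 0.114, 0.04]), ((np.int32(288), np.int32(220)), [0.619, 0.097, 0.04]), ((np.int32(275), np.int32(219)), [0.629, 0.066, 0.04]), ((np.int32(267), np.int32(211)), [0.616, 0.038, 0.04]), ((np.int32(266), np.int32(195)), [0.572, 0.017, 0.04]), ((np.int32(246), np.int32(186)), [0.566, -0.043, 0.04]), ((np.int32(222), np.int32(194)), [0.614, -0.092, 0.04]), ((np.int32(211), np.int32(185)
[... 672 characters left out ...]
627, 0.058, 0.04]), ((np.int32(247), np.int32(176)), [0.608, 0.034, 0.04]), ((np.int32(250), np.int32(191)), [0.567, 0.027, 0.04]), ((np.int32(281), np.int32(193)), [0.561, -0.056, 0.04]), ((np.int32(283), np.int32(181)), [0.593, -0.062, 0.04]), ((np.int32(300), np.int32(174)), [0.611, -0.108, 0.04]), ((np.int32(311), np.int32(183)), [0.586, -0.137, 0.04]), ((np.int32(312), np.int32(196)), [0.551, -0.139, 0.04]), ((np.int32(330), np.int32(197)), [0.548, -0.187, 0.04]), ((np.int32(333), np.int32(126)), [0.741, -0.201, 0.04])]
handle tri [0.46655672 0.34069723 0.02479675] disc tri [0.58500657 0.06865634 0.04004605]
scene [0.59019122 0.07086169 0.05      ]
top [0.58435162 0.0673734  0.05      ]
```

Call:
drive_tool --commands '[{"hand": 1, "translation": [45, -65, 0], "angular": [0, 0, 0.11]}, {"hand": 1, "translation": [90, -130, 0], "angular": [0, 0, 0.22]}, {"hand": 1, "translation": [130, -190, 0], "angular": [0, 0, 0.33]}, {"hand": 1, "translation": [170, -240, -20], "angular": [0, 0, 0.43]}, {"hand": 1, "translation": [175, -265, -40], "angular": [0, 0, 0.43]}, {"hand": 1, "translation": [175, -265, -40], "angular": [0, 0, 0.43]}, {"hand": 1, "translation": [175, -265, -40], "angular": [0, 0, 0.43]}]'

```text
t: 1.78
eef_pos: [0.4681, 0.3428, 0.2052]
tool_rot: [-0.0, 0.01, 1.0, -0.0]
contact_force: [-0.3, 0.6, -0.1]
gripper_width: 1.001
grasp_force: 0.0
```

Run:
```python
from h import *
m=bot.camera_model("wrist"); im=bot.read_camera("wrist"); cv2.imwrite("pics/w1.png",im[:,:,::-1]); np.save("w1.npy",m)
print({k:m[k] for k in m if k!="view"},px2ray("wrist",(256,192),m))
o=bot.outline_of("wrist","spatula"); print([(r["score"],r["position"]) for r in o])
s=o[0]["pixels"]; om=big(orange(im)&cv2.dilate(s.astype(np.uint8),np.ones((7,7))).astype(bool))
r=rect(om); print(r,[np.round(onz("wrist",p,.032,m),4).tolist() for p in cv2.boxPoints(r)],onz("wrist",r[0],.032,m))
r2=rect(big(s&~om)); print("blade",[np.round(onz("wrist",p,.003,m),4).tolist() for p in cv2.boxPoints(r2)])
cv2.drawContours(im,[cv2.boxPoints(r).astype(int),cv2.boxPoints(r2).astype(int)],-1,(0,255,0),1)
cv2.imwrite("pics/w1b.png",cv2.resize(im[:,:,::-1],(768,576)))
```

```text
{'fx': 297.3186396354542, 'fy': 297.3186396354542, 'cx': 257.0012037523783, 'cy': 194.05709208936577} (array([0.38914744, 0.3431651 , 0.3342303 ]), array([ 0.30284817, -0.01074976, -0.95297819]))
[(0.79, [253.9, 201.8]), (0.27, [60.2, 269.2])]
((255.06983947753906, 171.89651489257812), (81.69793701171875, 21.323362350463867), 87.1375961303711) [[0.4206, 0.3273, 0.032], [0.42, 0.3489, 0.032], [0.5086, 0.3521, 0.032], [0.5093, 0.3288, 0.032]] [0.46311787 0.33925081 0.032     ]
blade [[0.5159, 0.3213, 0.003], [0.5138, 0.3586, 0.003], [0.5955, 0.3641, 0.003], [0.5981, 0.3234, 0.003]]
```

View pics/w1b.png

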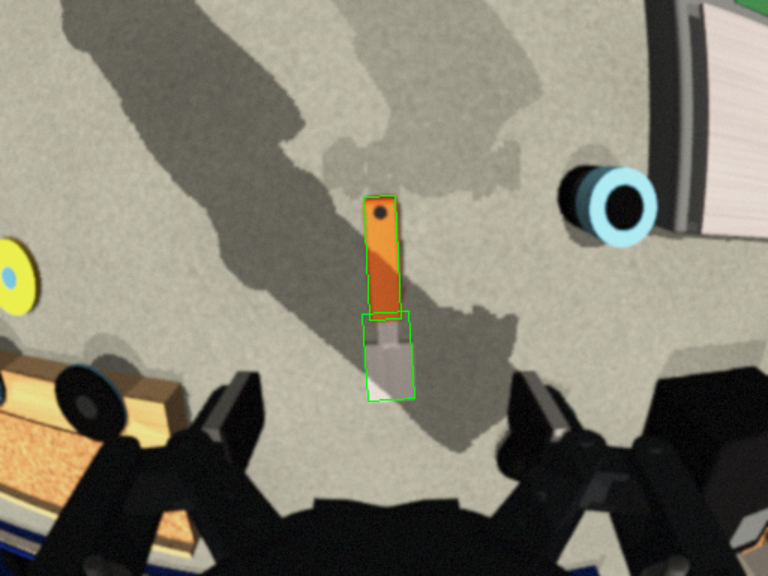

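The wrist view shows the orange handle from (380,197) to (385,318), with the blade front at (390,400). The fingers have clear space on both sides, so I'll grasp 20 mm ahead of the handle middle. That helps with reach near the base and balances better.

Call:
drive_tool --force 100 --commands '[{"hand": 1, "translation": [10, -1, -55], "angular": [0, 0, 0.03]}, {"hand": 1, "translation": [18, -2, -110], "angular": [0, 0, 0.05]}, {"hand": 1, "translation": [18, -2, -150], "angular": [0, 0, 0.05]}, {"hand": 1, "translation": [18, -2, -175], "angular": [0, 0, 0.05]}, {"hand": 1, "translation": [18, -2, -187], "angular": [0, 0, 0.05]}, {"hand": 1, "translation": [18, -2, -187], "angular": [0, 0, 0.05]}, {"hand": 0.3, "translation": [18, -2, -187], "angular": [0, 0, 0.05]}, {"hand": 0, "translation": [18, -2, -187], "angular": [0, 0, 0.05]}, {"hand": 0, "translation": [18, -2, -187], "angular": [0, 0, 0.05]}, {"hand": 0, "translation": [18, -2, -187], "angular": [0, 0, 0.05]}, {"hand": 0, "translation": [18, -2, -187], "angular": [0, 0, 0.05]}, {"hand": 0, "translation": [18, -2, -187], "angular": [0, 0, 0.05]}]'

```text
t: 3.38
eef_pos: [0.4864, 0.3415, 0.0192]
tool_rot: [0.0, -0.016, 1.0, 0.0]
contact_force: [-1.3, 0.8, 5.5]
gripper_width: 0.265
grasp_force: 98.8
```

Call:
drive_tool --commands '[{"hand": 0, "translation": [0, 0, 30], "angular": [0, 0, 0]}, {"hand": 0, "translation": [0, 0, 80], "angular": [0, 0, 0]}, {"hand": 0, "translation": [-5, -40, 130], "angular": [0, 0, -0.03]}, {"hand": 0, "translation": [-20, -90, 150], "angular": [0, 0, -0.06]}, {"hand": 0, "translation": [-30, -140, 150], "angular": [0, 0, -0.09]}, {"hand": 0, "translation": [-36, -180, 150], "angular": [0, 0, -0.1]}, {"hand": 0, "translation": [-36, -200, 150], "angular": [0, 0, -0.1]}, {"hand": 0, "translation": [-36, -200, 150], "angular": [0, 0, -0.1]}, {"hand": 0, "translation": [-36, -200, 150], "angular": [0, 0, -0.1]}]'

```text
t: 4.5
eef_pos: [0.45, 0.1422, 0.1684]
tool_rot: [0.0, 0.034, 0.999, 0.0]
contact_force: [0.4, 0.8, -1.0]
gripper_width: 0.263
grasp_force: 98.2
```

Run:
```python
from h import *
ob=bot.get_obs(); print(ob["eef_pos"],ob["tool_rot"],ob["gripper_width"])
m=bot.camera_model("wrist"); im=bot.read_camera("wrist"); np.save("w2.npy",m)
zt=ob["eef_pos"][2]-.019
o=bot.outline_of("wrist","spatula"); s=o[0]["pixels"]; om=orange(im); b=big(s&~om); r=rect(b)
print("blade",[np.round(onz("wrist",p,zt+.003,m),4).tolist() for p in cv2.boxPoints(r)])
o=bot.outline_of("wrist","disc_black_up"); print([(x["score"],x["position"]) for x in o])
d=o[0]["pixels"]; c=max(cv2.findContours(d.astype(np.uint8),0,1)[0],key=cv2.contourArea)[:,0]
P=np.array([onz("wrist",p,.05,m)[:2] for p in c]); (x,y),rad=cv2.minEnclosingCircle((P*1000).astype(np.float32)); print("disc mm",x,y,rad)
bm=bot.outline_of("wrist","board")[0]["pixels"]
v=im.copy(); v[bm]=v[bm]//2+np.array([0,100,0],np.uint8); cv2.drawContours(v,[cv2.boxPoints(r).astype(int),c[:,None]],-1,(255,0,0),1)
cv2.imwrite("pics/w2r.png",im[:,:,::-1]); cv2.imwrite("pics/w2.png",cv2.resize(v[:,:,::-1],(768,576)))
```

```text
[0.44998297 0.14222771 0.16841267] [1.39180900e-04 3.39848444e-02 9.99422284e-01 3.31547145e-04] 0.26274336750396776
blade [[0.5002, 0.117, 0.1524], [0.4918, 0.1538, 0.1524], [0.5146, 0.1569, 0.1524], [0.5244, 0.1177, 0.1524]]
[]Traceback (most recent call last):
  File "<stdin>", line 8, in <module>
IndexError: list index out of range
```

View raw.

Run:
```python
from h import *
m=bot.camera_model("wrist"); im=bot.read_camera("wrist"); np.save("w2.npy",m)
cv2.imwrite("pics/w2r.png",im[:,:,::-1]); cv2.imwrite("pics/w2.png",cv2.resize(im[:,:,::-1],(768,576),interpolation=cv2.INTER_CUBIC))
for q in ("spatula","disc_black_up","disc_blue_up","board"): print(q,[(r["score"],r["position"]) for r in bot.find_in("wrist",q)])
```

```text
spatula [(0.87, [256.1, 224.2])]
disc_black_up [(0.51, [228.2, 316.1]), (0.23, [255.2, 225.7])]
disc_blue_up [(0.82, [16.5, 206.6]), (0.79, [71.1, 292.1]), (0.78, [106.0, 208.2])]
board [(0.78, [94.8, 285.5])]
```

View pics/w2.png

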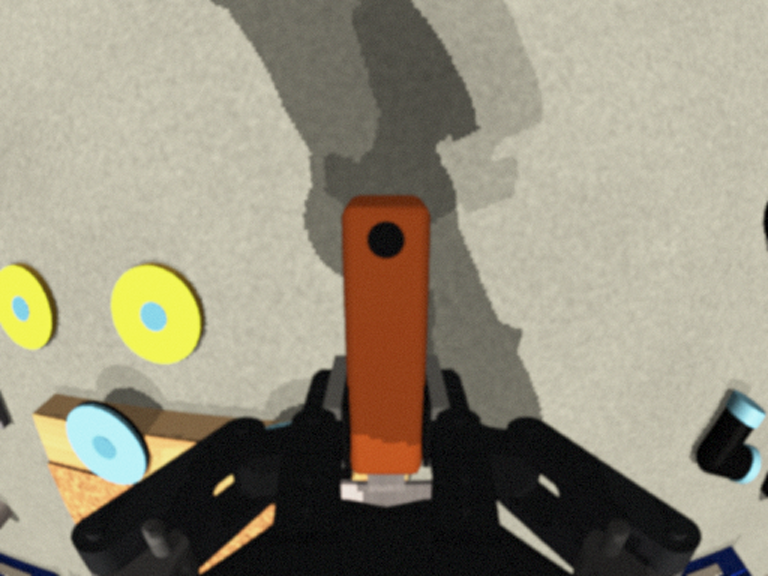

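The wrist view is now mostly blocked by the gripper, but the handle sits straight in the jaws (centre column 386). I'll refine the disc and the blade tip from the fixed cameras and the earlier wrist picture.

Run:
```python
from h import *
def dark(im,c,rad=30):
    g=im.max(2); k=np.zeros(g.shape,np.uint8); cv2.circle(k,tuple(int(v) for v in c),rad,1,-1); return big((g<75)&(k>0))
L=[]
for c,f,p,m,rad in (("top","top0",(234,184),bot.camera_model("top"),26),("scene","scene0",(283,205),bot.camera_model("scene"),24),("wrist","w1",(60,268),np.load("w1.npy",allow_pickle=True).item(),30)):
    im=cv2.imread(f"pics/{f}.png"); b=dark(im,p,rad); cn=max(cv2.findContours(b.astype(np.uint8),0,1)[0],key=cv2.contourArea); cn=cv2.convexHull(cn)
    P=np.array([onz(c,q[0],.05,m)[:2] for q in cn],np.float32)*1000
    e=cv2.minEnclosingCircle(P); el=cv2.fitEllipse(cn); q=onz(c,el[0],.05,m)
    print(c,b.sum(),"circ",e,"ell",el[0],np.round(q,4)); L.append(px2ray(c,el[0],m))
print("tri",tri(L))
for c in ("top","scene"):
    im=bot.read_camera(c); cv2.imwrite(f"pics/{c}2.png",im[:,:,::-1])
    for r in bot.find_in(c,"spatula"): print(c,r)
a=cv2.imread("pics/top2.png")[130:260,140:330]; b=cv2.imread("pics/scene2.png")[130:260,230:420]
cv2.imwrite("pics/v2.png",np.hstack([cv2.resize(x,None,fx=2.1*1,fy=4*.525) for x in(a,b)]))
```

```text
top 647 circ ((584.7805786132812, 67.6924819946289), 38.53382873535156) ell (234.1502227783203, 184.46600341796875) [0.5845 0.0683 0.05  ]
scene 639 circ ((588.4475708007812, 69.45552062988281), 39.99771499633789) ell (282.283203125, 205.03787231445312) [0.5891 0.0699 0.05  ]
wrist 1771 circ ((585.9839477539062, 73.47676086425781), 44.98554992675781) ell (60.71853256225586, 268.66912841796875) [0.5822 0.0741 0.05  ]
tri [0.58561885 0.06881017 0.04424118]
top {'position': [206.1, 203.7], 'score': 0.9}
scene {'position': [327.2, 168.2], 'score': 0.56}
scene {'position': [226.1, 181.3], 'score': 0.34}
```

View pics/v2.png

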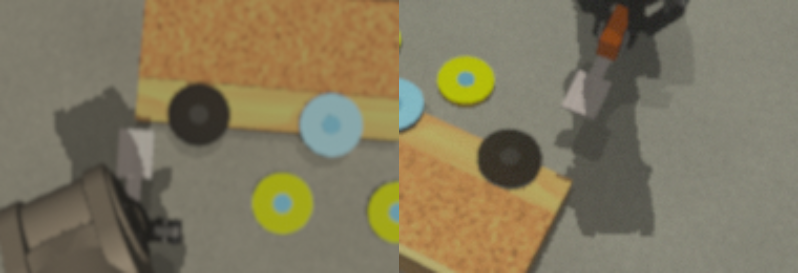

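Run:
```python
from h import *
A=(204.8,191.9);B=(316.7,183.3)
print(onz("top",A,.152),onz("scene",B,.152),tri([px2ray("top",A),px2ray("scene",B)]))
```

```text
[0.55835103 0.13379215 0.152     ] [0.55927237 0.13850249 0.152     ] [0.55804152 0.13624249 0.14915945]
```

The blade tip triangulates to (0.559, 0.136), which is 110 mm ahead of the TCP as expected. The disc centre is about (0.585, 0.069) and the board yaw about -0.08. I'll lower the blade beside the disc, then slide it in sideways under the overhang.

Call:
drive_tool --commands '[{"hand": 0, "translation": [8, 12, -30], "angular": [0, 0, -0.012]}, {"hand": 0, "translation": [11, 16, -80], "angular": [0, 0, -0.012]}, {"hand": 0, "translation": [11, 16, -110], "angular": [0, 0, -0.012]}, {"hand": 0, "translation": [11, 15, -122], "angular": [0, 0, -0.012]}, {"hand": 0, "translation": [11, 12, -122], "angular": [0, 0, -0.012]}, {"hand": 0, "translation": [10, -5, -122], "angular": [0, 0, -0.012]}, {"hand": 0, "translation": [8, -25, -122], "angular": [0, 0, -0.012]}, {"hand": 0, "translation": [6, -45, -122], "angular": [0, 0, -0.012]}, {"hand": 0, "translation": [5, -60, -122], "angular": [0, 0, -0.012]}, {"hand": 0, "translation": [5, -65, -122], "angular": [0, 0, -0.012]}, {"hand": 0, "translation": [5, -65, -122], "angular": [0, 0, -0.012]}]'

```text
t: 6.48
eef_pos: [0.4553, 0.0761, 0.0467]
tool_rot: [0.0, 0.041, 0.999, 0.0]
contact_force: [0.2, -0.6, -0.1]
gripper_width: 0.262
grasp_force: 98.1
```

Run:
```python
from h import *
ob=bot.get_obs(); print(ob["eef_pos"],ob["tool_rot"],ob["contact_force"])
for c in ("top","scene"):
    im=bot.read_camera(c); cv2.imwrite(f"pics/{c}3.png",im[:,:,::-1])
a=cv2.imread("pics/top3.png")[130:260,170:310]; b=cv2.imread("pics/scene3.png")[130:260,220:360]
cv2.imwrite("pics/v3.png",np.hstack([cv2.resize(x,None,fx=2.8,fy=2.8,interpolation=2) for x in(a,b)]))
```

```text
[0.45526681 0.07607161 0.04666485] [4.11194319e-04 4.07062973e-02 9.99171047e-01 2.19083004e-04] [ 0.17926366 -0.64104364 -0.07870235]
```

View pics/v3.png

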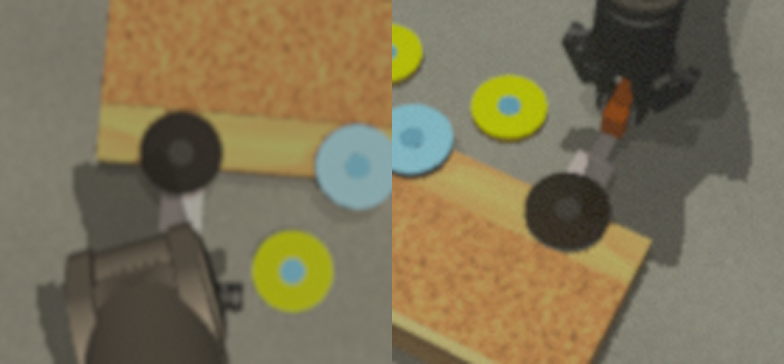

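The blade is under the overhang, centred on the disc (column 182 against 181), and nothing has been disturbed. Now I'll lift along an arc about the step.

Call:
drive_tool --commands '[{"hand": 0, "translation": [0, 0, 5], "angular": [0, 0, 0]}, {"hand": 0, "translation": [0, 0, 10], "angular": [0, 0, 0]}, {"hand": 0, "translation": [1, 0, 15], "angular": [0, 0, 0]}, {"hand": 0, "translation": [3, 0, 21], "angular": [0, 0, 0]}, {"hand": 0, "translation": [5, 0, 27], "angular": [0, 0, 0]}, {"hand": 0, "translation": [7, -1, 33], "angular": [0, 0, 0]}, {"hand": 0, "translation": [10, -1, 38], "angular": [0, 0, 0]}, {"hand": 0, "translation": [14, -1, 44], "angular": [0, 0, 0]}, {"hand": 0, "translation": [19, -2, 50], "angular": [0, 0, 0]}, {"hand": 0, "translation": [24, -2, 55], "angular": [0, 0, 0]}, {"hand": 0, "translation": [31, -2, 59], "angular": [0, 0, 0]}, {"hand": 0, "translation": [31, -2, 59], "angular": [0, 0, 0]}]'

```text
t: 8.07
eef_pos: [0.4869, 0.0743, 0.1057]
tool_rot: [0.001, 0.041, 0.999, 0.0]
contact_force: [-0.6, 0.5, -1.0]
gripper_width: 0.261
grasp_force: 98.1
```

Run:
```python
from h import *
ob=bot.get_obs(); print(ob["eef_pos"],ob["tool_rot"],ob["contact_force"])
for c in ("top","scene"):
    im=bot.read_camera(c); cv2.imwrite(f"pics/{c}4.png",im[:,:,::-1])
a=cv2.imread("pics/top4.png")[110:240,170:310]; b=cv2.imread("pics/scene4.png")[130:260,220:360]
cv2.imwrite("pics/v4.png",np.hstack([cv2.resize(x,None,fx=2.8,fy=2.8,interpolation=2) for x in(a,b)]))
```

```text
[0.48692493 0.0742762  0.10572105] [6.90277194e-04 4.05238067e-02 9.99178316e-01 1.91926209e-04] [-0.62693877  0.48716224 -1.00324827]
```

View pics/v4.png

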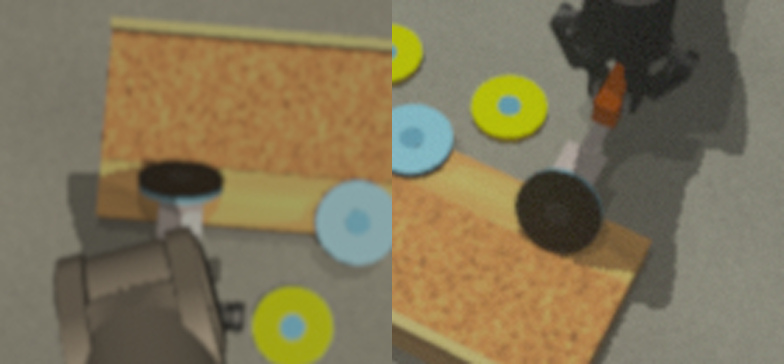

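The disc is tilted by about 60° and resting on the blade, centred. I'll keep pushing past upright.

Call:
drive_tool --commands '[{"hand": 0, "translation": [5, 0, 3], "angular": [0, 0, 0]}, {"hand": 0, "translation": [10, -1, 5], "angular": [0, 0, 0]}, {"hand": 0, "translation": [15, -1, 7], "angular": [0, 0, 0]}, {"hand": 0, "translation": [19, -2, 8], "angular": [0, 0, 0]}, {"hand": 0, "translation": [23, -2, 8], "angular": [0, 0, 0]}, {"hand": 0, "translation": [27, -2, 8], "angular": [0, 0, 0]}, {"hand": 0, "translation": [31, -2, 8], "angular": [0, 0, 0]}, {"hand": 0, "translation": [35, -3, 8], "angular": [0, 0, 0]}, {"hand": 0, "translation": [39, -3, 8], "angular": [0, 0, 0]}, {"hand": 0, "translation": [44, -4, 8], "angular": [0, 0, 0]}, {"hand": 0, "translation": [44, -4, 8], "angular": [0, 0, 0]}, {"hand": 0, "translation": [44, -4, 8], "angular": [0, 0, 0]}]'

```text
t: 9.68
eef_pos: [0.5297, 0.0701, 0.1132]
tool_rot: [-0.0, 0.04, 0.999, -0.0]
contact_force: [-0.4, 0.0, -0.7]
gripper_width: 0.262
grasp_force: 98.1
```

Run:
```python
from h import *
ob=bot.get_obs(); print(ob["eef_pos"],ob["tool_rot"],ob["contact_force"])
for c in ("top","scene"):
    im=bot.read_camera(c); cv2.imwrite(f"pics/{c}5.png",im[:,:,::-1])
    for q in ("disc_black_up","disc_blue_up"): print(c,q,[(r["score"],np.round(onz(c,r["position"],.055),3)) for r in bot.find_in(c,q)])
a=cv2.imread("pics/top5.png")[110:240,170:310]; b=cv2.imread("pics/scene5.png")[130:260,220:360]
cv2.imwrite("pics/v5.png",np.hstack([cv2.resize(x,None,fx=2.8,fy=2.8,interpolation=2) for x in(a,b)]))
```

```text
[0.52971841 0.07014379 0.11324485] [-1.47085245e-04  4.03969157e-02  9.99183700e-01 -1.67191141e-05] [-0.36848765  0.01407017 -0.73543014]
top disc_black_up [(0.62, array([0.668, 0.055, 0.055]))]
top disc_blue_up [(0.69, array([ 0.474, -0.038,  0.055])), (0.65, array([ 0.457, -0.171,  0.055])), (0.57, array([ 0.569, -0.097,  0.055])), (0.24, array([ 0.676, -0.058,  0.055]))]
scene disc_black_up [(0.65, array([0.673, 0.072, 0.055]))]
scene disc_blue_up [(0.72, array([ 0.506, -0.026,  0.055])), (0.67, array([ 0.494, -0.159,  0.055])), (0.41, array([0.577, 0.059, 0.055]))]
```

View pics/v5.png

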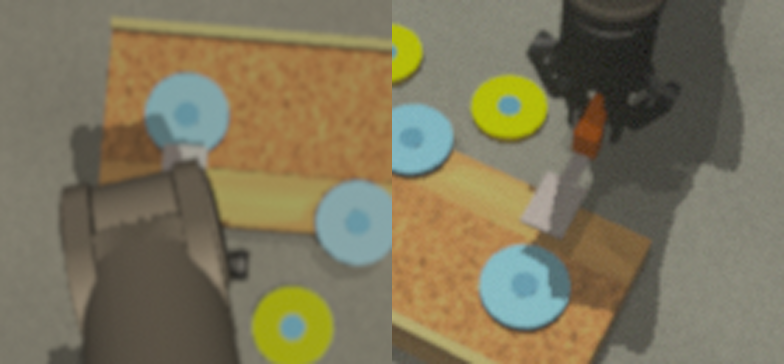

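The disc has turned over and lies flat on the cork with its blue face up. The other disc hasn't moved. Now I'll return the spatula to the bench.

Call:
drive_tool --commands '[{"hand": 0, "translation": [-15, 1, 25], "angular": [0, 0, 0]}, {"hand": 0, "translation": [-44, 20, 55], "angular": [0, 0, 0]}, {"hand": 0, "translation": [-44, 60, 60], "angular": [0, 0, 0.02]}, {"hand": 0, "translation": [-44, 110, 60], "angular": [0, 0, 0.05]}, {"hand": 0, "translation": [-44, 160, 60], "angular": [0, 0, 0.08]}, {"hand": 0, "translation": [-44, 210, 60], "angular": [0, 0, 0.11]}, {"hand": 0, "translation": [-44, 250, 50], "angular": [0, 0, 0.11]}, {"hand": 0, "translation": [-44, 268, 20], "angular": [0, 0, 0.11]}, {"hand": 0, "translation": [-44, 270, -20], "angular": [0, 0, 0.11]}, {"hand": 0, "translation": [-44, 270, -55], "angular": [0, 0, 0.11]}, {"hand": 0, "translation": [-44, 270, -75], "angular": [0, 0, 0.11]}, {"hand": 0, "translation": [-44, 270, -82], "angular": [0, 0, 0.11]}]'

```text
t: 11.48
eef_pos: [0.4856, 0.3398, 0.0304]
tool_rot: [-0.001, -0.015, 1.0, -0.0]
contact_force: [0.8, 0.1, -1.3]
gripper_width: 0.258
grasp_force: 98.1
```

Call:
drive_tool --commands '[{"hand": 0, "translation": [0, 0, -5], "angular": [0, 0, 0]}, {"hand": 0, "translation": [0, 0, -9], "angular": [0, 0, 0]}, {"hand": 0, "translation": [0, 0, -11], "angular": [0, 0, 0]}, {"hand": 0, "translation": [0, 0, -11], "angular": [0, 0, 0]}, {"hand": 0, "translation": [0, 0, -11], "angular": [0, 0, 0]}]'

```text
t: 12.1
eef_pos: [0.486, 0.3403, 0.0206]
tool_rot: [0.0, -0.015, 1.0, 0.0]
contact_force: [0.0, 0.4, -1.5]
gripper_width: 0.261
grasp_force: 98.1
```

Call:
drive_tool --commands '[{"hand": 0, "translation": [0, 0, -1], "angular": [0, 0, 0]}, {"hand": 0, "translation": [0, 0, -2], "angular": [0, 0, 0]}, {"hand": 0, "translation": [0, 0, -2], "angular": [0, 0, 0]}]'

```text
t: 12.48
eef_pos: [0.486, 0.3403, 0.0192]
tool_rot: [0.0, -0.015, 1.0, 0.0]
contact_force: [-2.7, -2.0, 8.1]
gripper_width: 0.263
grasp_force: 99.5
```

On the bench; releasing.

Call:
drive_tool --commands '[{"hand": 0.5, "translation": [0, 0, 0], "angular": [0, 0, 0]}, {"hand": 0.8, "translation": [0, 0, 0], "angular": [0, 0, 0]}, {"hand": 0.8, "translation": [0, 0, 0], "angular": [0, 0, 0]}, {"hand": 0.8, "translation": [0, 0, 0], "angular": [0, 0, 0]}, {"hand": 0.8, "translation": [0, 0, 20], "angular": [0, 0, 0]}, {"hand": 0.8, "translation": [0, 0, 60], "angular": [0, 0, 0]}, {"hand": 0.8, "translation": [0, 0, 110], "angular": [0, 0, 0]}, {"hand": 0.8, "translation": [0, 0, 160], "angular": [0, 0, 0]}, {"hand": 0.8, "translation": [-30, 60, 180], "angular": [0, 0, 0]}, {"hand": 0.8, "translation": [-60, 120, 180], "angular": [0, 0, 0]}, {"hand": 0.8, "translation": [-60, 120, 180], "angular": [0, 0, 0]}, {"hand": 0.8, "translation": [-60, 120, 180], "angular": [0, 0, 0]}]'

```text
t: 13.98
eef_pos: [0.4253, 0.4607, 0.1991]
tool_rot: [0.0, -0.016, 1.0, 0.0]
contact_force: [0.4, -0.9, -1.0]
gripper_width: 0.796
grasp_force: 0.0
```

Run:
```python
from h import *
for c in ("top","scene"):
    im=bot.read_camera(c); cv2.imwrite(f"pics/{c}6.png",im[:,:,::-1])
a=cv2.imread("pics/top6.png")[100:250,100:350]; b=cv2.imread("pics/scene6.png")[120:270,190:440]
cv2.imwrite("pics/v6.png",np.vstack([cv2.resize(x,None,fx=2,fy=2,interpolation=2) for x in(a,b)]))
```

```text
(no output)
```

View pics/v6.png

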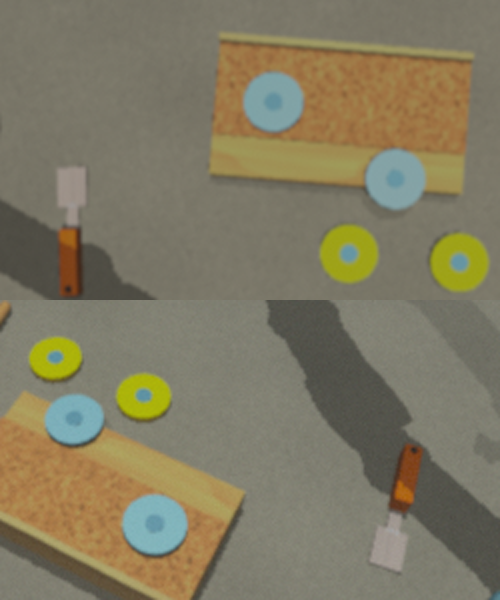

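The final picture shows the turned disc flat on the cork at (273,102), the other disc still in place at (395,179), and the spatula flat on the bench at (70,235).

```bash
python3 -c "
from station import bot
print(bot.hand_in())"
```

```text
the job is handed in; nothing more can be done
None
```

The black-up disc now lies flat on the cork deck with its pale blue face up, the other disc is untouched, the spatula is back flat on the bench, and the job was handed in at about 14 s.

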